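# Put the edge template home and close its cover

### The arm

A 6-joint arm with a two-finger parallel gripper is mounted at the origin on the work surface. World frame = base frame: x ahead of the robot, y to its left, z up, the work surface at z = 0. Lengths are in mm, angles in rad, forces in N, time in s.
With the tool pointing down it reaches from about 250 to 725 mm from the base axis. Payload 4 kg.
Tool frame: the origin (TCP) lies on the centre line of the jaws, within the pads' length; the fingertips stand 22 mm ahead of it and the grasp point (between the pads) lies 3 mm ahead of it (tcp_to_tips is the distance from the TCP to the fingertips, in mm); z points along the fingers, y is the line along which they close (so a half turn about z gives the same grasp; the last joint's range is limited). The gripper opens to 85 mm and grips with 20 to 120 N. Pads are 22 mm wide; open, the fingers measure 114 mm over their backs; the gripper's body (76 mm by 85 mm) begins 54 mm behind the grasp point. The pads swing forward as they close: fully open they stand 13 mm farther back than shut.
Start: joints at [-1.33, 0.241, 0.005, 1.335, 0, 1.571], TCP at [119.238, -485.574, 228.606] pointing down, gripper open.
Joint ranges: [-2.72, 2.72], [-1.05, 1.87], [-1.09, 1.28], [-1.99, 2.15], [-1.42, 1.44], [-3.14, 3.14]. Speed limits (rad/s): [2.79, 2.79, 3.14, 3.14, 3.14, 3.14].

### API

Orientations are given as a unit quaternion [x, y, z, w].
In Python, from rig import * gives the robot as it stands.
- The arm moves only by the tool move_arm, never from a script. Its arguments are lists of equal length, an entry for each row: "linear": the shift along the tool's x, y, z in units of 40 cm (1.0 is 40 cm), a list of three; "dr": the turn, a rotation vector about the tool's x, y, z in units of pi/2 rad (1.0 is pi/2 rad), a list of three. In form: {"linear": [[x, y, z], ...], "dr": [[wx, wy, wz], ...]}. A call has exactly 5 rows; each row is the pose to reach, as a shift and turn from the pose commanded when the call began, along the tool's axes at that moment; what a row does not reach only later rows make up. A row lasts 1/10 s, in which the tool goes at most 50 mm and 8.59 degrees, less where a joint would pass 70% of its speed; a pose out of reach is approached as far as the arm can. A call with a number of a shift or a turn outside -1 to 1 is refused whole. A call with a gripper value outside its range is refused whole. "grip" is the gripper's target within -1 to 1 (fully open at 1, half-way at 0, shut at -1), set as the call begins (left out, the last holds). The fingers move at their own pace and stop on an object; "squeeze" is the grip in N (left out, the last holds). Time passes only in rows, so rows that repeat a pose let the fingers close, or fill a call up. It gives the time, the measured TCP pose, the force, the opening and the grip force at its end, in the units of the state.
- state(): the state, without advancing time (a new reading comes with each control period).
- read_camera(name): name is "scene" or "top"; returns the picture (480x640x3 uint8, red, green, blue); there is no depth.
- camera_params(name): a dict with "intrinsics" (3x3 intrinsics, pixels), "eye" and "orientation" of the camera in the world. Camera axes: x right, y down, z forward; pixel columns grow to the right and rows downward; lengths in mm; the calibration is good to about 2 mm. A picture is of the moment at which its call begins. camera_params takes no time and is no camera call.
- close_job(): hands the job in; it is judged then, once.
The state is a dict: "time_s": time; "qpos": joint angles; "qd": joint speeds; "tau": joint torques, N m; "tool_pos": TCP position; "tcp_rot": TCP orientation; "contact_force": force on the tool from outside, world axes, zero at the start; "moment": the same for the moment, N m; "finger_gap": opening from 0.0 (shut) to 1.0 (fully open); "grasp_force": force on a finger pad.
Only numpy, scipy, OpenCV 4.12 (cv2) and the standard library are available. Lean on these libraries where they do the work, as an engineer would, in place of code of your own. Each camera call takes 0.05 s, during which the arm holds its last target. There are 200 camera calls.

### The job

Put the trimming jig away: push the dark template so that it swings about the pivot pin, its fork staying on the pin and the template staying flat on the plate, until its long edge lies flush along the back fence. Then slide the cover fully shut over it and leave the jig clear, without disturbing the burnisher or the tape dispenser.

Things in the scene. Friction and masses are not known exactly. Their poses are not given: they have to be found in the camera images.
- jig: Zinc edge-trimming jig fixed to the bench: flat metal plate 240 (x) by 380 (y) by 6 mm, yawed up to 20 degrees; origin at the centre of its underside, +x away from the robot, +y to the left. It carries the pivot pin, the back fence and the sliding cover. The plate is open in front of the fence (towards -x).
- back_fence (a point): Middle of the top edge of the back fence's front face: a straight dark steel bar along jig y on the plate, 270 mm long, 20 mm thick, 16 mm high (top 22 mm above the bench). Front face at jig x = +78.5 mm, from y = -80 to +190 mm. Axes are the jig's.
- pivot_pin (a point): Centre of the top of the fixed upright pivot pin: steel, 10 mm diameter, 26 mm high above the plate, at jig x = +60, y = -120 mm; the point is 32 mm above the bench.
- template: Loose dark-brown board, 10 mm thick, 36 wide, 0.06-0.11 kg, flat on the plate (underside 6 mm above the bench). Origin on its underside where the pin sits in its fork; long axis +y; straight edges at x = +18 and -18 mm. The fork's slot is 14 mm wide, open to -y, root at y = +8, prongs end at y = -20. Only the pin guides it. Home: its +y along jig +y, x = +18 edge on the fence.
- template_tip (a point): Middle of the template's rounded far end (radius 18 mm), half-way up its thickness, 160 mm from the template's origin along its +y. At the start the template is turned 0.6 to 1.3 rad from home, so that this end points towards the robot.
- cover (a joint): Cover position in m along jig y: 0 = fully shut (against a stop), 0.15 = fully open (towards jig +y); starts 0.10 to 0.15 open. It slides with about 1 to 2 N of friction and stays where left. Parked open it stands over at most the last 15 mm of the template's home place.
- cover_rib (a point): Centre of the rib's top, 46 mm above the bench; the rib stands across the middle of the cover, 50 mm along jig x, 12 mm along y, 20 mm high. The cover is a grey plate 75 (x) by 115 (y) by 4 mm, underside 22 mm above the bench (6 mm over the template), its front edge 12 mm in front of the template's home place. Shut, the point is at jig x = +67.5, y = -12.5 mm.
- burnisher: Bystander: loose horn-handled burnisher, 212 mm long and 22 mm wide and 20 mm high, origin on its underside at the ferrule, handle towards its -x, rod towards +x; to the left or the right of the jig.
- dispenser: Bystander: loose red enamel tape dispenser 150 by 55 mm and 92 mm high, origin at the centre of its underside; to the left or the right of the jig.
Things that resemble listed ones, but are neither listed nor needed, are in the scene too. Several things have the shape of the template; the one meant has the colours described above.

How it is judged:
By the outcome, as a careful person would: the job done as asked, in the order asked, and still so for the second after the job is handed in, with the robot touching nothing.
It also fails if it takes over 51 s, if anything falls off the work surface, if the arm or the gripper's body presses on something with over 40 N, if the wrist force passes 120 N, or if a joint passes its speed limit or range.

## Working session

There is one attempt and no reset: what is moved stays moved. The work goes in short steps, Python scripts to look and compute and a tool call to move; the robot and the scene stay as the last step left them, time stands still between calls to the robot, and variables do not carry over. Pictures are saved under pics/ and viewed, at most 10 in all, crops included, and the job is handed in when it is done.

Besides the shell and the picture viewer there is one more tool, called after "Call:" as name(argument=value, ...) on one line, values as JSON. move_arm: Moves the arm, as the interface text tells. Shifts and turns lie within -1 to 1; 1 stands for 40 cm of shift or pi/2 rad of turn. Its arguments: {"type":"object","properties":{"linear":{"type":"array"},"dr":{"type":"array"},"grip":{"type":"number"},"squeeze":{"type":"number"}},"required":["linear","dr"]}

```bash
mkdir -p pics; ls; python3 - <<'E'
from rig import *
import cv2
for n in ("top","scene"):
    im=read_camera(n); cv2.imwrite(f"pics/{n}0.png",im[:,:,::-1]); print(n,camera_params(n))
print(state())
E
```

```text
pics
top {'intrinsics': array([[560.23797983,   0.        , 318.52311219],
       [  0.        , 560.23797983, 242.12667812],
       [  0.        ,   0.        ,   1.        ]]), 'eye': array([ 305.2592752 ,  -56.7816902 , 1827.67497387]), 'orientation': array([ 0.70816735, -0.70525152,  0.02143263, -0.02568942])}
scene {'intrinsics': array([[591.39163155,   0.        , 324.09751711],
       [  0.        , 591.39163155, 243.22968978],
       [  0.        ,   0.        ,   1.        ]]), 'eye': array([1224.00533919,  581.32835626, 1107.68365634]), 'orientation': array([ 0.40789551,  0.83144958, -0.33987034, -0.16371013])}
{'time_s': 0.1, 'qpos': array([-1.32997758e+00,  2.41332193e-01,  3.87265764e-03,  1.33520301e+00,
        5.71825238e-05,  1.57080202e+00]), 'qd': array([-0.00042817, -0.0016851 ,  0.00227776,  0.00124687, -0.00062572,
       -0.00132905]), 'tau': array([ 7.97664279e-05, -3.73138618e+01,  2.53009987e+01,  1.08754853e-02,
       -1.21332632e-04,  5.56230475e-06]), 'tool_pos': array([ 119.13110799, -485.01841607,  227.80993596]), 'tcp_rot': array([ 9.92759459e-01,  1.20115718e-01, -8.37023869e-05, -9.29788663e-04]), 'contact_force': array([-0.07713366, -0.46246306, -0.42770582]), 'moment': array([-0.02083198, -0.00171222, -0.01972028]), 'grasp_force': 0.0, 'finger_gap': 0.9987435617910607}
```

View pics/top0.png

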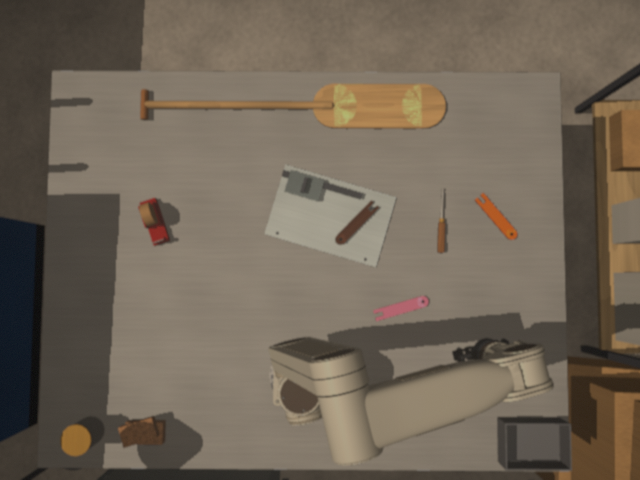

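View pics/scene0.png

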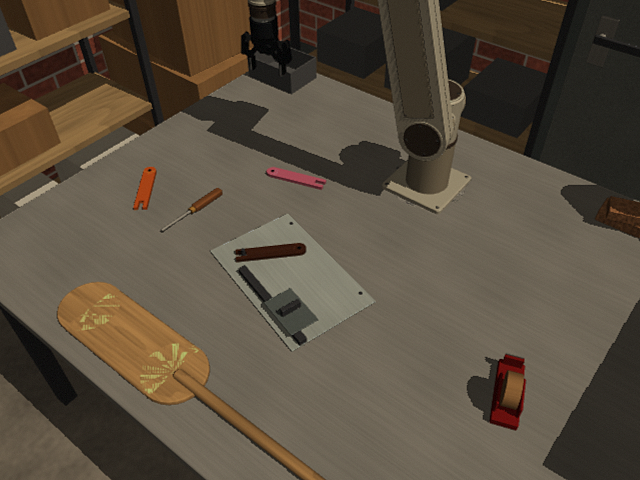

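The top view has three template-shaped things: dark brown at (357,223) on the plate, orange at (496,216) and pink at (402,308). Only the dark-brown one fits: right colour, on the plate, fork at the pin. The burnisher is at (442,222), the dispenser at (154,222) and the cover at (306,186). Next I'll take an enlarged crop and measure.

```bash
cat > h.py <<'E'
from rig import *
import cv2, numpy as np
from scipy.spatial.transform import Rotation as R
P={n:camera_params(n) for n in("top","scene")}
def ray(n,uv,z):
    p=P[n]; uv=np.atleast_2d(np.float64(uv))
    d=np.c_[uv,np.ones(len(uv))]@np.linalg.inv(p["intrinsics"]).T@R.from_quat(p["orientation"]).as_matrix().T
    return p["eye"]+d*((z-p["eye"][2])/d[:,2])[:,None]
def proj(n,X):
    p=P[n]; c=(np.atleast_2d(X)-p["eye"])@R.from_quat(p["orientation"]).as_matrix()
    q=c@p["intrinsics"].T; return q[:,:2]/q[:,2:]
def big(m):
    c=max(cv2.findContours(m.astype(np.uint8),cv2.RETR_EXTERNAL,cv2.CHAIN_APPROX_NONE)[0],key=cv2.contourArea); return c[:,0].astype(float)
def plate(n,im,roi):
    hsv=cv2.cvtColor(im,cv2.COLOR_RGB2HSV); x0,y0,x1,y1=roi
    return hsv[y0:y1,x0:x1]
E
python3 - <<'E'
from h import *
t=cv2.imread("pics/top0.png"); s=cv2.imread("pics/scene0.png")
a=cv2.resize(t[155:275,255:405],None,fx=5,fy=5,interpolation=cv2.INTER_CUBIC)[:, :750]
b=cv2.resize(s[205:360,200:385],None,fx=4,fy=4,interpolation=cv2.INTER_CUBIC)
cv2.imwrite("pics/crop_t.png",a); cv2.imwrite("pics/crop_s.png",b[:600])
for n,im,px in(("top",t,[(330,240),(357,223),(300,215),(306,186),(345,190),(350,150)]),("scene",s,[(270,275),(270,252),(340,290),(280,310),(200,250)])):
    hsv=cv2.cvtColor(im,cv2.COLOR_BGR2HSV)
    print(n,[(p,hsv[p[1],p[0]].tolist()) for p in px])
E
```

```text
top [((330, 240), [24, 31, 163]), ((357, 223), [10, 117, 87]), ((300, 215), [23, 34, 165]), ((306, 186), [21, 27, 65]), ((345, 190), [15, 34, 76]), ((350, 150), [17, 49, 134])]
scene [((270, 275), [26, 39, 132]), ((270, 252), [10, 187, 49]), ((340, 290), [27, 36, 133]), ((280, 310), [30, 15, 17]), ((200, 250), [18, 57, 108])]
```

View pics/crop_t.png

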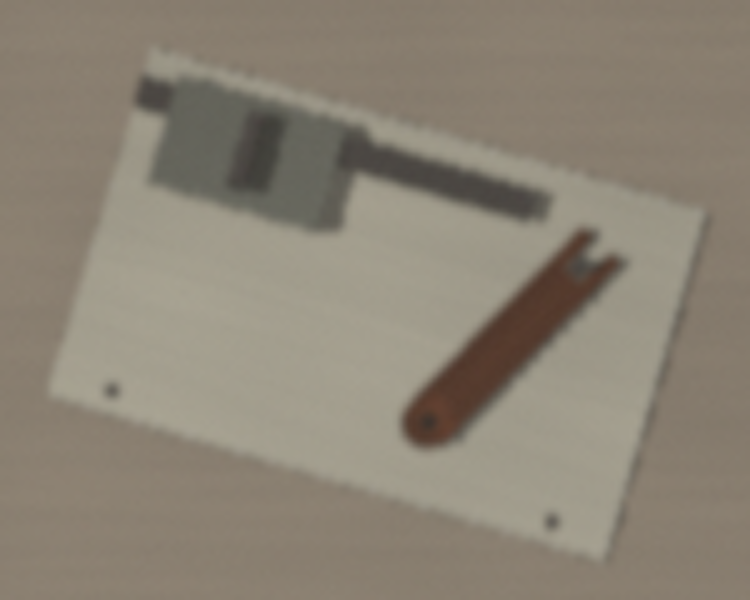

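View pics/crop_s.png

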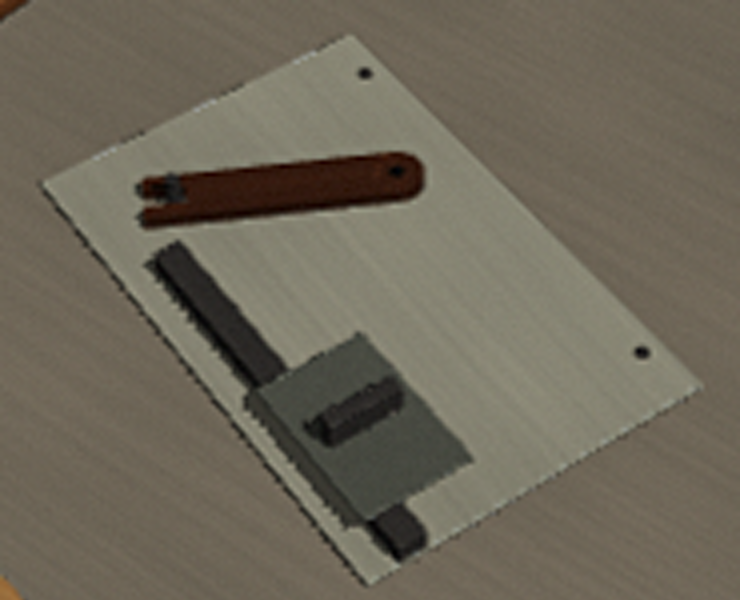

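The crops confirm it: the dark-brown board has its fork on the pin, at crop (580,265), and its round end at (428,422). The cover's rib is near (257,152). Measuring now.

```bash
cat > m.py <<'E'
from h import *
def jig(n,im):
    hsv=cv2.cvtColor(im,cv2.COLOR_RGB2HSV).astype(int)
    roi={"top":(255,155,405,275),"scene":(200,205,385,360)}[n]
    M=np.zeros(hsv.shape[:2],bool); x0,y0,x1,y1=roi; M[y0:y1,x0:x1]=1
    m=M&(((hsv[...,1]<42)&(hsv[...,2]>(148 if n=="top" else 112))))
    c=big(cv2.morphologyEx(m.astype(np.uint8),cv2.MORPH_OPEN,np.ones((3,3))))
    w=ray(n,c,6)[:,:2].astype(np.float32)
    r=cv2.minAreaRect(w); b=cv2.boxPoints(r)
    if r[1][0]>r[1][1]: e=b[1]-b[0] if np.linalg.norm(b[1]-b[0])>np.linalg.norm(b[2]-b[1]) else b[2]-b[1]
    else: e=b[1]-b[0] if np.linalg.norm(b[1]-b[0])>np.linalg.norm(b[2]-b[1]) else b[2]-b[1]
    if e[1]<0:e=-e
    yaw=np.arctan2(-e[0],e[1]); return np.array(r[0]),yaw,r[1],M,hsv
def toj(c,yaw,w): 
    A=np.array([[np.cos(yaw),-np.sin(yaw)],[np.sin(yaw),np.cos(yaw)]]); return (np.atleast_2d(w)[:,:2]-c)@A
def tow(c,yaw,j):
    A=np.array([[np.cos(yaw),-np.sin(yaw)],[np.sin(yaw),np.cos(yaw)]]); return np.atleast_2d(j)@A.T+c
E
python3 - <<'E'
from m import *
J={}
for n in("top","scene"):
    im=cv2.imread(f"pics/{n}0.png")[:,:,::-1].copy()
    c,yaw,sz,M,hsv=jig(n,im); J[n]=(c,yaw)
    print(n,"jig",c.round(1),"yaw",round(yaw,4),"size",np.round(sz,1))
    if n=="scene": pass
    k=M&(hsv[...,1]>85)&(hsv[...,0]<16)&(hsv[...,2]<130)
    w=ray(n,big(k),16)[:,:2]
    r=cv2.minAreaRect(w.astype(np.float32)); print("template rect",np.round(r[0],1),np.round(r[1],1))
    b=cv2.boxPoints(r); print(" box in jig",toj(c,yaw,b).round(1).tolist())
    cr={"top":[(180,78),(368,128),(335,232),(150,183)],"scene":[(362,333),(473,462),(348,522),(245,400)]}[n]
    f,o=(5,(255,155)) if n=="top" else (4,(200,205))
    cor=(np.array(cr)+.5)/f-.5+o
    print(" cover corners jig",toj(c,yaw,ray(n,cor,26)).round(1).tolist())
    rb={"top":[(257,152)],"scene":[(356,408)]}[n]
    print(" rib jig",toj(c,yaw,ray(n,(np.array(rb)+.5)/f-.5+o,46)).round(1))
    print(" pin expected px",proj(n,np.r_[tow(c,yaw,[60,-120])[0],32]).round(1), ((proj(n,np.r_[tow(c,yaw,[60,-120])[0],32])-o+.5)*f-.5).round(0))
E
```

```text
top jig [514.9 -80.8] yaw -0.2849 size [377.9 237.8]
template rect [ 488.8 -167.1] [ 30.  170.4]
 box in jig [[-83.2, -64.0], [67.8, -142.8], [81.7, -116.3], [-69.3, -37.4]]
 cover corners jig [[103.1, 162.5], [106.4, 36.0], [35.1, 37.1], [31.7, 161.3]]
 rib jig [[67.8 99.1]]
 pin expected px [[370.5 207.2]] [[580. 263.]]
scene jig [515.8 -86.7] yaw -0.2854 size [384.1 237.9]
template rect [ 491.7 -167. ] [ 43.3 177.6]
 box in jig [[-89.2, -61.9], [68.1, -144.3], [88.2, -105.9], [-69.1, -23.5]]
 cover corners jig [[30.3, 53.2], [32.0, 169.7], [112.0, 162.6], [113.2, 55.5]]
 rib jig [[ 72.2 112. ]]
 pin expected px [[242.3 249. ]] [[171. 177.]]
```

Both views agree:
- **Jig:** centre about (515,-82), yaw -0.285, size within 4 mm of the given one.
- **Template:** turned about 1.09 rad. Its midline passes within 2 mm of the pin.
- **Cover:** rib at jig y about 103, so about 0.115 m open.

Next is a small planner that prints the rows for each move.

```bash
cat > p.py <<'E'
from m import *
C=np.array([515.,-82.]);YAW=-0.285
def now():
    s=state(); r=R.from_quat(s["tcp_rot"]); x=r.as_matrix()[:,0]
    p=s["tool_pos"]; j=toj(C,YAW,p[:2])[0]
    print("t",round(s["time_s"],2),"jig",j.round(1),"z",p[2].round(1),"yawrel",round(np.arctan2(x[1],x[0])-YAW,3),"F(jig)",toj(np.zeros(2),YAW,s["contact_force"][:2])[0].round(1),s["contact_force"][2].round(1),"gap",round(s["finger_gap"],2))
    return p,r
def plan(T):
    """T: rows of jig x, jig y, z, yaw relative to jig (tool down)"""
    p,r=now()
    for x,y,z,a in T:
        w=np.r_[tow(C,YAW,[x,y])[0],z]; g=R.from_euler("z",a+YAW)*R.from_euler("x",np.pi)
        print((r.inv().apply(w-p)/400).round(3).tolist(),((r.inv()*g).as_rotvec()/(np.pi/2)).round(3).tolist())
TH0=1.09
def arc(th,rad,off): # finger centre: rad along template from pin, off = distance behind template midline
    u=np.array([-np.sin(th),np.cos(th)]); n=np.array([np.cos(th),np.sin(th)])
    return np.array([60,-120])+rad*u-off*n
E
python3 - <<'E'
from p import *
q=arc(TH0,120,18+11+14); print(q, tow(C,YAW,q))
plan([(*q,140,TH0),(*q,60,TH0),(*q,36,TH0)])
E
```

```text
[ -66.28210051 -102.6267133 ] [[ 422.53734474 -161.85121484]]
t 0.1 jig [-266.6 -498.1] z 227.8 yawrel 0.526 F(jig) [ 0.1 -0.5] -0.4 gap 1.0
[0.929, -0.603, 0.221] [-0.001, -0.0, -0.359]
[0.929, -0.603, 0.421] [-0.001, -0.0, -0.359]
[0.929, -0.603, 0.481] [-0.001, -0.0, -0.359]
```

Call:
move_arm(linear=[[0.1, -0.065, 0.025], [0.2, -0.13, 0.05], [0.3, -0.195, 0.075], [0.4, -0.26, 0.1], [0.5, -0.325, 0.125]], dr=[[0, 0, -0.05], [0, 0, -0.1], [0, 0, -0.15], [0, 0, -0.2], [0, 0, -0.25]], grip=-1, squeeze=30)

```text
time_s: 0.6
tool_pos: [283.2, -310.0, 178.0]
tcp_rot: [0.95, 0.313, -0.0, -0.0]
contact_force: [1.0, -1.5, 0.5]
finger_gap: 0.143
grasp_force: 0.0
```

```bash
python3 -c "
from p import *
q=arc(TH0,120,18+11+14)
plan([(*q,140,TH0),(*q,60,TH0)])"
```

```text
t 0.6 jig [-158.4 -284. ] z 178.0 yawrel 0.921 F(jig) [ 1.4 -1.1] 0.5 gap 0.14
[0.5, -0.091, 0.095] [-0.0, -0.0, -0.108]
[0.5, -0.091, 0.295] [-0.0, -0.0, -0.108]
```

Call:
move_arm(linear=[[0.12, -0.02, 0.02], [0.24, -0.045, 0.05], [0.36, -0.065, 0.1], [0.46, -0.085, 0.18], [0.5, -0.091, 0.27]], dr=[[0, 0, -0.03], [0, 0, -0.06], [0, 0, -0.108], [0, 0, -0.108], [0, 0, -0.108]])

```text
time_s: 1.1
tool_pos: [425.5, -162.0, 70.8]
tcp_rot: [0.92, 0.393, 0.002, 0.001]
contact_force: [1.2, -1.0, -0.4]
finger_gap: -0.001
grasp_force: 0.0
```

```bash
python3 -c "
from p import *
q=arc(TH0,120,18+11+14)
plan([(*q,40,TH0),(*q,33,TH0),(*q,31,TH0)])"
```

```text
t 1.1 jig [ -63.4 -102. ] z 70.8 yawrel 1.092 F(jig) [ 1.4 -0.6] -0.4 gap -0.0
[-0.005, -0.006, 0.077] [0.003, -0.002, 0.001]
[-0.005, -0.006, 0.094] [0.003, -0.002, 0.001]
[-0.005, -0.006, 0.099] [0.003, -0.002, 0.001]
```

Call:
move_arm(linear=[[0, 0, 0.04], [-0.005, -0.005, 0.075], [-0.005, -0.005, 0.085], [-0.005, -0.005, 0.094], [-0.005, -0.005, 0.094]], dr=[[0, 0, 0], [0, 0, 0], [0, 0, 0], [0, 0, 0], [0, 0, 0]])

```text
time_s: 1.6
tool_pos: [419.4, -164.2, 33.2]
tcp_rot: [0.921, 0.391, 0.0, 0.0]
contact_force: [1.1, 0.4, 0.2]
finger_gap: 0.0
grasp_force: 0.0
```

```bash
python3 - <<'E'
from p import *
ims={n:read_camera(n) for n in("top","scene")}
a=cv2.resize(ims["scene"][205:345,200:385],None,fx=4,fy=4,interpolation=cv2.INTER_CUBIC)
cv2.imwrite("pics/c2.png",a[:,:,::-1])
plan([(*arc(t,120,29),32,t) for t in (1.09,1.04,.98,.92,.86)])
E
```

```text
t 1.7 jig [ -68.1 -105.8] z 33.7 yawrel 1.088 F(jig) [-0.4 -0.4] -0.1 gap -0.0
[0.044, 0.0, 0.004] [0.001, -0.0, -0.002]
[0.059, -0.003, 0.004] [0.001, -0.0, 0.03]
[0.078, -0.006, 0.004] [0.001, -0.0, 0.069]
[0.096, -0.008, 0.004] [0.001, -0.0, 0.107]
[0.115, -0.009, 0.004] [0.001, -0.0, 0.145]
```

View pics/c2.png

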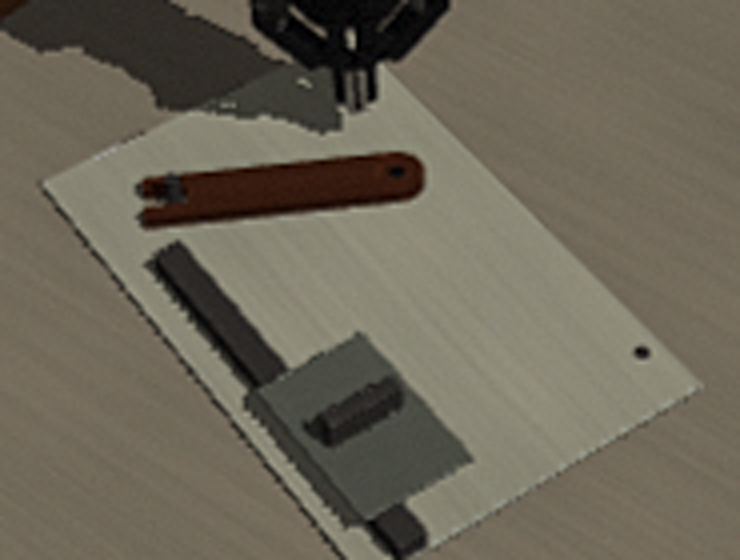

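The picture shows the closed fingertips just above the plate at crop (355,105), to the right of the template. The template has not moved. I'll start pushing along the arc.

Call:
move_arm(linear=[[0.015, 0, 0.006], [0.03, 0, 0.006], [0.044, 0, 0.006], [0.059, -0.003, 0.006], [0.078, -0.006, 0.006]], dr=[[0, 0, 0], [0, 0, 0], [0, 0, 0], [0, 0, 0.03], [0, 0, 0.069]])

```text
time_s: 2.2
tool_pos: [439.8, -139.4, 30.8]
tcp_rot: [0.941, 0.339, 0.0, 0.0]
contact_force: [-0.2, 0.0, 0.0]
finger_gap: 0.002
grasp_force: 0.0
```

```bash
python3 - <<'E'
from p import *
plan([(*arc(t,120,29),31.5,t) for t in (.94,.87,.8,.73,.66)])
E
```

```text
t 2.2 jig [-56.1 -76.2] z 30.8 yawrel 0.978 F(jig) [-0.2 -0. ] 0.0 gap 0.0
[0.01, -0.001, -0.002] [0.0, -0.0, 0.024]
[0.032, -0.004, -0.002] [0.0, -0.0, 0.069]
[0.053, -0.006, -0.002] [0.0, -0.0, 0.113]
[0.075, -0.007, -0.002] [0.0, -0.0, 0.158]
[0.096, -0.006, -0.002] [0.0, -0.0, 0.202]
```

Call:
move_arm(linear=[[0.01, -0.001, 0], [0.032, -0.004, 0], [0.053, -0.006, 0], [0.075, -0.007, 0], [0.096, -0.006, 0]], dr=[[0, 0, 0.024], [0, 0, 0.069], [0, 0, 0.113], [0, 0, 0.158], [0, 0, 0.202]])

```text
time_s: 2.7
tool_pos: [467.8, -112.7, 30.7]
tcp_rot: [0.982, 0.186, 0.0, 0.0]
contact_force: [-0.2, 0.3, 0.1]
finger_gap: -0.002
grasp_force: 0.0
```

```bash
cat > look.py <<'E'
from p import *
def look(name):
    im=read_camera("scene"); cv2.imwrite(f"pics/{name}.png",cv2.resize(im[205:345,200:385],None,fx=4,fy=4,interpolation=cv2.INTER_CUBIC)[:,:,::-1])
    hsv=cv2.cvtColor(im,cv2.COLOR_RGB2HSV); M=np.zeros(hsv.shape[:2],bool);M[205:350,205:380]=1
    k=M&(hsv[...,1]>120)&(hsv[...,0]<16)&(hsv[...,2]<130)&(hsv[...,2]>25)
    w=toj(C,YAW,ray("scene",big(k),16)); r=cv2.minAreaRect(w.astype(np.float32)); b=cv2.boxPoints(r)
    print("template",np.round(r[0],1),np.round(r[1],1),b.round(0).tolist())
E
python3 - <<'E'
from look import *
look("c3")
plan([(*arc(t,120,29),31,t) for t in (.6,.53,.46,.39,.32)])
E
```

```text
template [  28.8 -102.6] [ 42.1 115.8] [[-32.0, -94.0], [70.0, -148.0], [90.0, -111.0], [-13.0, -57.0]]
t 2.75 jig [-35.5 -41.8] z 30.9 yawrel 0.659 F(jig) [2.4 0.4] 0.6 gap 0.0
[0.014, -0.003, -0.0] [0.0, -0.001, 0.038]
[0.036, -0.006, -0.0] [0.0, -0.001, 0.082]
[0.057, -0.008, -0.0] [0.0, -0.001, 0.127]
[0.079, -0.008, -0.0] [0.0, -0.001, 0.172]
[0.1, -0.006, -0.0] [-0.0, -0.001, 0.216]
```

View pics/c3.png

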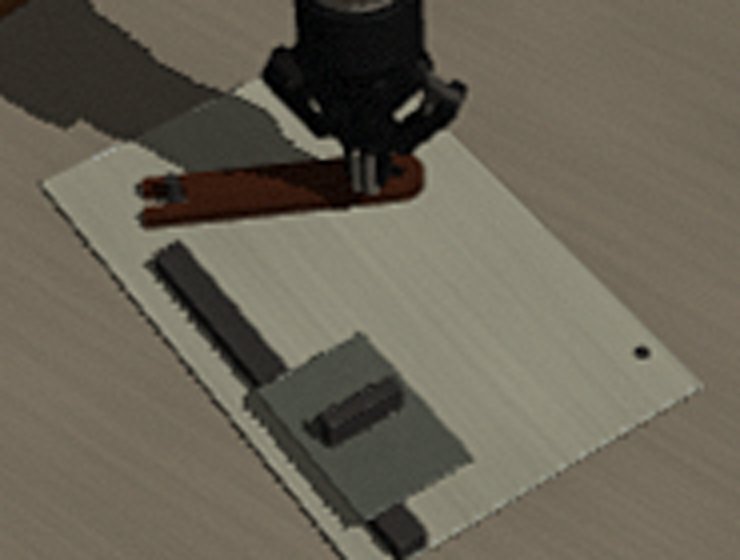

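The fingertips, at crop (368,192), are above the template rather than behind it, and the template hasn't moved. So the tips sit higher than I assumed. I'll work out their height from this view.

```bash
python3 - <<'E'
from p import *
p,r=now()
for z in (8,14,17,20,25):
    for d in((0,0),(11,0),(0,14)):
        w=p.copy()+r.apply([d[0],d[1],0]); w[2]=z; print(z,d,((proj("scene",w)-[200,205]+.5)*4-.5).round(0).tolist())
q=arc(TH0,120,46)
plan([(-35.5,-41.8,45,.659),(*q,45,TH0),(*q,28,TH0)])
E
```

```text
t 2.75 jig [-35.5 -41.8] z 30.9 yawrel 0.659 F(jig) [2.4 0.4] 0.6 gap 0.0
8 (0, 0) [[374.0, 214.0]]
8 (11, 0) [[368.0, 226.0]]
8 (0, 14) [[353.0, 210.0]]
14 (0, 0) [[373.0, 208.0]]
14 (11, 0) [[368.0, 220.0]]
14 (0, 14) [[352.0, 203.0]]
17 (0, 0) [[373.0, 204.0]]
17 (11, 0) [[367.0, 217.0]]
17 (0, 14) [[352.0, 200.0]]
20 (0, 0) [[373.0, 201.0]]
20 (11, 0) [[367.0, 213.0]]
20 (0, 14) [[352.0, 197.0]]
25 (0, 0) [[372.0, 196.0]]
25 (11, 0) [[367.0, 208.0]]
25 (0, 14) [[351.0, 191.0]]
t 2.75 jig [-35.5 -41.8] z 30.9 yawrel 0.659 F(jig) [2.4 0.4] 0.6 gap 0.0
[0.0, -0.0, -0.035] [0.0, -0.001, 0.0]
[-0.161, 0.076, -0.036] [0.0, -0.001, -0.274]
[-0.161, 0.076, 0.007] [0.0, -0.001, -0.274]
```

Call:
move_arm(linear=[[0, 0, -0.035], [-0.06, 0.03, -0.035], [-0.12, 0.06, -0.035], [-0.161, 0.076, -0.035], [-0.161, 0.076, -0.01]], dr=[[0, 0, 0], [0, 0, -0.09], [0, 0, -0.18], [0, 0, -0.274], [0, 0, -0.274]])

```text
time_s: 3.25
tool_pos: [418.2, -166.6, 35.4]
tcp_rot: [0.92, 0.393, 0.0, 0.001]
contact_force: [1.0, 0.5, -0.2]
finger_gap: -0.001
grasp_force: 0.0
```

Call:
move_arm(linear=[[0, 0, 0.01], [0, 0, 0.015], [0, 0, 0.02], [0, 0, 0.023], [0, 0, 0.023]], dr=[[0, 0, 0], [0, 0, 0], [0, 0, 0], [0, 0, 0], [0, 0, 0]])

```text
time_s: 3.75
tool_pos: [418.8, -165.0, 25.2]
tcp_rot: [0.919, 0.393, -0.0, -0.0]
contact_force: [0.3, -0.5, 0.2]
finger_gap: -0.001
grasp_force: 0.0
```

Call:
move_arm(linear=[[0, 0, 0.003], [0, 0, 0.006], [0, 0, 0.009], [0, 0, 0.012], [0, 0, 0.012]], dr=[[0, 0, 0], [0, 0, 0], [0, 0, 0], [0, 0, 0], [0, 0, 0]])

```text
time_s: 4.25
tool_pos: [418.4, -165.4, 20.4]
tcp_rot: [0.92, 0.393, -0.0, -0.0]
contact_force: [-0.4, -0.4, 0.2]
finger_gap: -0.005
grasp_force: 0.0
```

Call:
move_arm(linear=[[0, 0, 0.002], [0, 0, 0.005], [0, 0, 0.007], [0, 0, 0.007], [0, 0, 0.007]], dr=[[0, 0, 0], [0, 0, 0], [0, 0, 0], [0, 0, 0], [0, 0, 0]])

```text
time_s: 4.75
tool_pos: [418.5, -165.4, 17.8]
tcp_rot: [0.92, 0.393, -0.0, -0.0]
contact_force: [-0.2, 0.4, 1.3]
finger_gap: -0.002
grasp_force: 0.0
```

Call:
move_arm(linear=[[0, 0, 0.002], [0, 0, 0.004], [0, 0, 0.004], [0, 0, 0.004], [0, 0, 0.004]], dr=[[0, 0, 0], [0, 0, 0], [0, 0, 0], [0, 0, 0], [0, 0, 0]])

```text
time_s: 5.25
tool_pos: [418.5, -165.4, 16.2]
tcp_rot: [0.92, 0.393, -0.0, -0.0]
contact_force: [-0.2, 0.6, 0.3]
finger_gap: 0.0
grasp_force: 0.0
```

```bash
python3 - <<'E'
from look import *
look("c4")
plan([(*arc(TH0,120,46),20,TH0)])
E
```

```text
template [  1.7 -88.3] [ 41.8 177.1] [[-86.0, -66.0], [70.0, -148.0], [90.0, -111.0], [-67.0, -29.0]]
t 5.3 jig [ -69.1 -107.2] z 16.2 yawrel 1.093 F(jig) [0.1 0.1] -0.6 gap 0.0
[0.006, 0.001, -0.009] [0.0, -0.0, 0.002]
```

View pics/c4.png

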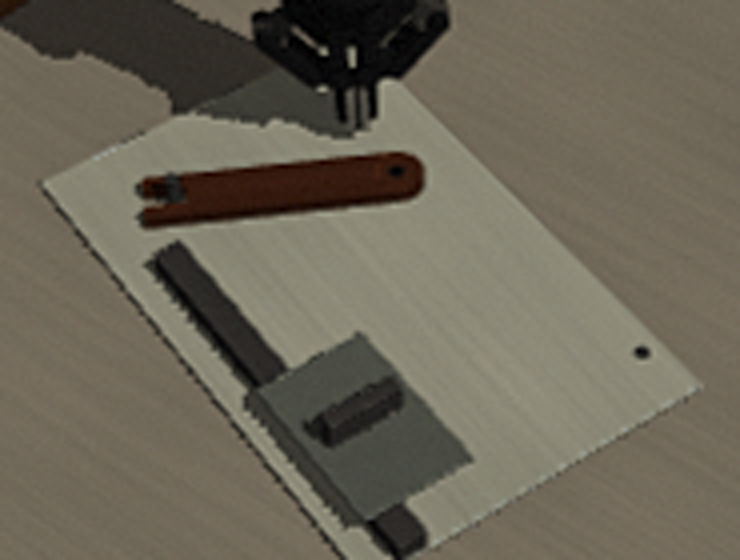

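Now the tips are at crop (358,130), almost touching their shadow. They are about 1 mm above the plate, so the tips stand about 9 mm ahead of the TCP. I'll redo the push at TCP z of about 17.5.

```bash
python3 - <<'E'
from look import *
plan([(*arc(t,120,o),17.5,t) for t,o in ((1.09,40),(1.09,34),(1.09,29),(1.04,29),(.98,29))])
E
```

```text
t 5.3 jig [ -69.1 -107.2] z 16.2 yawrel 1.093 F(jig) [0.1 0.1] -0.6 gap 0.0
[0.021, 0.001, -0.003] [0.0, -0.0, 0.002]
[0.036, 0.001, -0.003] [0.0, -0.0, 0.002]
[0.048, 0.001, -0.003] [0.0, -0.0, 0.002]
[0.063, -0.002, -0.003] [0.0, -0.0, 0.034]
[0.082, -0.005, -0.003] [0.0, -0.0, 0.072]
```

Call:
move_arm(linear=[[0.021, 0, -0.003], [0.036, 0, -0.003], [0.048, 0, -0.003], [0.063, -0.002, -0.003], [0.082, -0.005, -0.003]], dr=[[0, 0, 0], [0, 0, 0], [0, 0, 0], [0, 0, 0.034], [0, 0, 0.072]])

```text
time_s: 5.8
tool_pos: [440.1, -139.9, 17.4]
tcp_rot: [0.941, 0.339, -0.0, 0.0]
contact_force: [-0.2, -0.1, -0.5]
finger_gap: -0.005
grasp_force: 0.0
```

```bash
python3 - <<'E'
from look import *
look("c5")
plan([(*arc(t,120,29),17.5,t) for t in (.93,.87,.8,.73,.66)])
E
```

```text
template [  1.7 -88.3] [ 41.8 177.1] [[-86.0, -66.0], [70.0, -148.0], [90.0, -111.0], [-67.0, -29.0]]
t 5.85 jig [-55.  -75.6] z 17.5 yawrel 0.977 F(jig) [0.9 0.9] 0.4 gap 0.0
[0.011, -0.003, -0.0] [0.0, -0.001, 0.03]
[0.029, -0.006, -0.0] [0.0, -0.001, 0.068]
[0.05, -0.008, -0.0] [0.0, -0.001, 0.113]
[0.072, -0.008, 0.0] [-0.0, -0.001, 0.157]
[0.094, -0.007, 0.0] [-0.0, -0.001, 0.202]
```

View pics/c5.png

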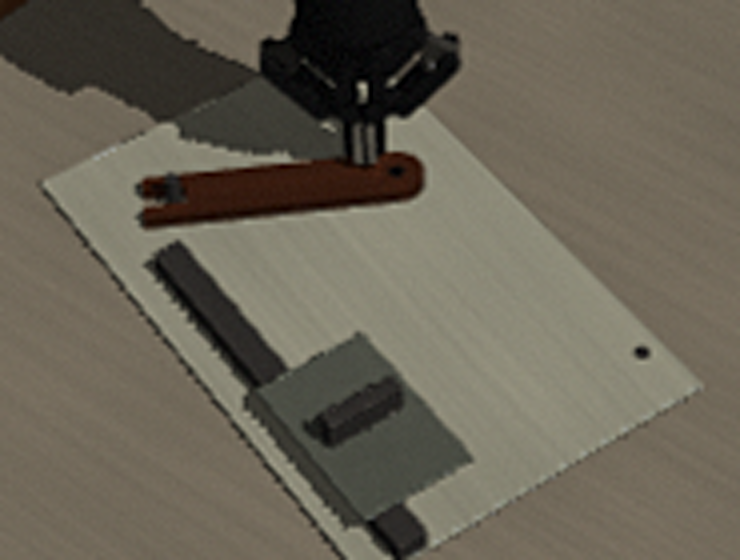

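The tips at crop (363,163) overlap the template's back edge (about row 156) by a few pixels, and it still hasn't moved. I'll check the tip offset before pressing on.

```bash
python3 - <<'E'
import rig
print([n for n in dir(rig) if not n.startswith("__")], getattr(rig,"tcp_to_tips",None))
from p import *
for j,a in(((-69.1,-107.2),1.093),((-55,-75.6),.977)):
  for z in (6,10,14,18):
    print(j,z,[((proj("scene",np.r_[tow(C,YAW,np.array(j)+d*np.array([np.cos(a),np.sin(a)]))[0],z])-[200,205]+.5)*4-.5).round(0).tolist()[0] for d in(-11,0,11)])
u=arc(1.09,120,18); print("edge top pt",((proj("scene",np.r_[tow(C,YAW,u)[0],16])-[200,205]+.5)*4-.5).round(0))
E
```

```text
['MotionError', 'camera_params', 'close_job', 'read_camera', 'state', 'tcp_to_tips'] 22.0
(-69.1, -107.2) 6 [[359.0, 123.0], [361.0, 135.0], [363.0, 147.0]]
(-69.1, -107.2) 10 [[359.0, 119.0], [361.0, 131.0], [363.0, 143.0]]
(-69.1, -107.2) 14 [[359.0, 115.0], [360.0, 126.0], [362.0, 138.0]]
(-69.1, -107.2) 18 [[358.0, 110.0], [360.0, 122.0], [362.0, 134.0]]
(-55, -75.6) 6 [[370.0, 160.0], [370.0, 172.0], [370.0, 185.0]]
(-55, -75.6) 10 [[370.0, 156.0], [370.0, 168.0], [369.0, 180.0]]
(-55, -75.6) 14 [[369.0, 151.0], [369.0, 164.0], [369.0, 176.0]]
(-55, -75.6) 18 [[369.0, 147.0], [369.0, 159.0], [369.0, 172.0]]
edge top pt [[365. 157.]]
```

By the geometry, the finger centre is already 4 mm inside the template's outline at that height and nothing moved. So the tips are still above 16 mm: when shut they end higher than the nominal offset says. I'll back off and find the plate by touch.

```bash
python3 - <<'E'
from look import *
plan([(*arc(1.09,120,48),17.5,1.09),(*arc(1.09,120,48),10,1.09)])
E
```

```text
t 5.85 jig [-55.  -75.6] z 17.5 yawrel 0.977 F(jig) [0.9 0.9] 0.4 gap 0.0
[-0.084, 0.016, -0.0] [0.0, -0.001, -0.072]
[-0.084, 0.016, 0.019] [0.0, -0.001, -0.072]
```

Call:
move_arm(linear=[[-0.042, 0.008, 0], [-0.084, 0.016, 0], [-0.084, 0.016, 0.006], [-0.084, 0.016, 0.012], [-0.084, 0.016, 0.015]], dr=[[0, 0, -0.036], [0, 0, -0.072], [0, 0, -0.072], [0, 0, -0.072], [0, 0, -0.072]])

```text
time_s: 6.35
tool_pos: [418.4, -166.4, 11.1]
tcp_rot: [0.919, 0.393, 0.0, -0.0]
contact_force: [0.3, 0.9, 0.5]
finger_gap: 0.0
grasp_force: 0.0
```

Call:
move_arm(linear=[[0, 0, 0.003], [0, 0, 0.006], [0, 0, 0.009], [0, 0, 0.01], [0, 0, 0.01]], dr=[[0, 0, 0], [0, 0, 0], [0, 0, 0], [0, 0, 0], [0, 0, 0]])

```text
time_s: 6.85
tool_pos: [418.0, -166.6, 7.3]
tcp_rot: [0.92, 0.393, -0.0, -0.0]
contact_force: [0.5, -0.4, 0.1]
finger_gap: -0.001
grasp_force: 0.0
```

Call:
move_arm(linear=[[0, 0, 0.003], [0, 0, 0.006], [0, 0, 0.009], [0, 0, 0.01], [0, 0, 0.01]], dr=[[0, 0, 0], [0, 0, 0], [0, 0, 0], [0, 0, 0], [0, 0, 0]])

```text
time_s: 7.35
tool_pos: [418.0, -166.7, 3.4]
tcp_rot: [0.92, 0.393, -0.0, -0.0]
contact_force: [-0.1, -0.5, -0.9]
finger_gap: -0.0
grasp_force: 0.0
```

Call:
move_arm(linear=[[0, 0, 0.003], [0, 0, 0.006], [0, 0, 0.009], [0, 0, 0.01], [0, 0, 0.01]], dr=[[0, 0, 0], [0, 0, 0], [0, 0, 0], [0, 0, 0], [0, 0, 0]])

```text
time_s: 7.85
tool_pos: [418.1, -166.8, 3.2]
tcp_rot: [0.92, 0.393, 0.001, 0.001]
contact_force: [-10.5, 4.0, 37.1]
finger_gap: -0.002
grasp_force: 18.7
```

```bash
python3 - <<'E'
from look import *
look("c6")
im=read_camera("top"); cv2.imwrite("pics/t6.png",im[:,:,::-1])
a=cv2.imread("pics/c6.png"); b=cv2.resize(im[155:275,285:435],(700,560),interpolation=cv2.INTER_CUBIC)[:,:,::-1]
cv2.imwrite("pics/both6.png",cv2.resize(np.hstack([a[:,150:550],b[:,150:550]]),(800,560)))
now()
E
```

```text
template [  1.8 -88.2] [ 41.9 177.2] [[-86.0, -66.0], [71.0, -148.0], [90.0, -111.0], [-67.0, -29.0]]
t 7.95 jig [ -69.1 -108.7] z 3.2 yawrel 1.093 F(jig) [-11.7   1.6] 37.7 gap 0.0
```

View pics/both6.png

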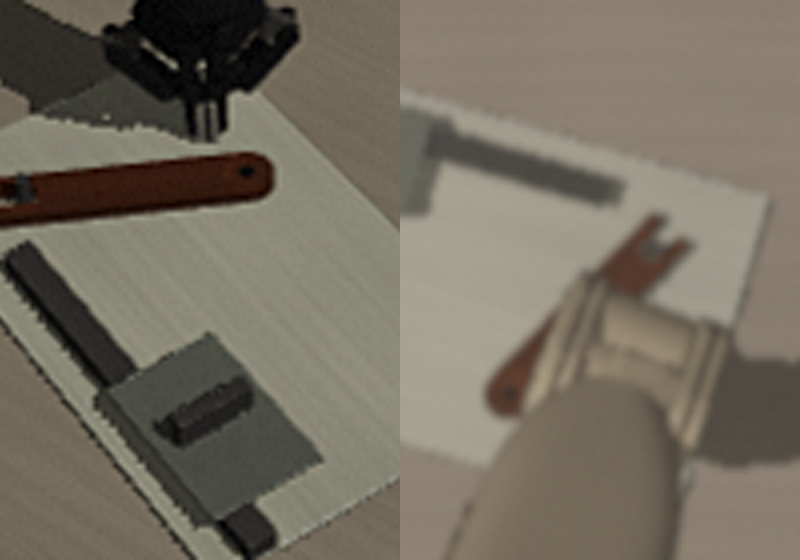

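By touch, the tips rest on the plate at TCP z of about 3.3 (37 N, settled). So the working height for the push is TCP z of about 7. The left half of the picture shows the tips beside the template at (210,140). I'll lift about 3.5 mm and push.

Call:
move_arm(linear=[[0, 0, -0.01], [0, 0, -0.019], [0, 0, -0.019], [0, 0, -0.019], [0, 0, -0.019]], dr=[[0, 0, 0], [0, 0, 0], [0, 0, 0], [0, 0, 0], [0, 0, 0]])

```text
time_s: 8.45
tool_pos: [417.7, -166.6, 6.5]
tcp_rot: [0.92, 0.393, -0.0, -0.0]
contact_force: [-0.2, 0.1, 0.0]
finger_gap: 0.0
grasp_force: 0.0
```

```bash
python3 - <<'E'
from look import *
plan([(*arc(t,120,o),7,t) for t,o in ((1.09,40),(1.09,34),(1.09,29),(1.04,29),(.99,29))])
E
```

```text
t 8.45 jig [ -69.6 -108.5] z 6.5 yawrel 1.093 F(jig) [-0.2  0.1] 0.0 gap 0.0
[0.024, 0.001, -0.001] [-0.001, 0.0, 0.002]
[0.039, 0.001, -0.001] [-0.001, 0.0, 0.002]
[0.052, 0.001, -0.001] [-0.001, 0.0, 0.002]
[0.067, -0.003, -0.001] [-0.001, 0.0, 0.034]
[0.082, -0.005, -0.001] [-0.001, 0.0, 0.065]
```

Call:
move_arm(linear=[[0.024, 0, -0.001], [0.039, 0, -0.001], [0.052, 0, -0.001], [0.067, -0.003, -0.001], [0.082, -0.005, -0.001]], dr=[[0, 0, 0], [0, 0, 0], [0, 0, 0], [0, 0, 0.034], [0, 0, 0.065]])

```text
time_s: 8.95
tool_pos: [439.5, -141.1, 7.3]
tcp_rot: [0.939, 0.345, -0.0, -0.0]
contact_force: [-0.2, 0.1, 0.2]
finger_gap: 0.0
grasp_force: 0.1
```

```bash
python3 - <<'E'
from look import *
look("c7")
plan([(*arc(t,119,29),7,t) for t in (.94,.88,.82,.76,.7)])
E
```

```text
template [  6.9 -82.2] [ 41.6 176.9] [[-78.0, -50.0], [69.0, -149.0], [92.0, -114.0], [-55.0, -15.0]]
t 9.0 jig [-55.3 -77.2] z 7.3 yawrel 0.989 F(jig) [0.4 0.4] 0.0 gap 0.0
[0.011, -0.001, 0.001] [-0.0, -0.0, 0.031]
[0.029, -0.004, 0.001] [-0.0, -0.0, 0.069]
[0.048, -0.006, 0.001] [-0.0, -0.0, 0.107]
[0.066, -0.007, 0.001] [-0.0, -0.0, 0.146]
[0.084, -0.006, 0.001] [-0.0, -0.0, 0.184]
```

The template is turning as planned, now about 0.98 rad. I'll carry on along the arc.

Call:
move_arm(linear=[[0.011, -0.001, 0.001], [0.029, -0.004, 0.001], [0.048, -0.006, 0.001], [0.066, -0.007, 0.001], [0.084, -0.006, 0.001]], dr=[[0, 0, 0.031], [0, 0, 0.069], [0, 0, 0.107], [0, 0, 0.146], [0, 0, 0.184]])

```text
time_s: 9.5
tool_pos: [463.4, -117.5, 6.9]
tcp_rot: [0.978, 0.206, -0.0, -0.0]
contact_force: [-0.6, -0.3, 0.1]
finger_gap: -0.004
grasp_force: 0.1
```

```bash
python3 - <<'E'
from look import *
look("c8")
plan([(*arc(t,118,29),7,t) for t in (.64,.58,.52,.46,.4)])
E
```

```text
template [ 18.  -68.5] [ 40.8 179.5] [[-54.0, -11.0], [58.0, -151.0], [90.0, -126.0], [-22.0, 14.0]]
t 9.55 jig [-38.5 -47.9] z 7.0 yawrel 0.7 F(jig) [0.8 0.8] -0.0 gap -0.0
[0.017, -0.002, 0.0] [0.0, -0.001, 0.038]
[0.036, -0.005, 0.0] [0.0, -0.001, 0.076]
[0.054, -0.007, 0.0] [0.0, -0.001, 0.115]
[0.072, -0.007, 0.0] [0.0, -0.001, 0.153]
[0.09, -0.007, 0.0] [-0.0, -0.001, 0.191]
```

Call:
move_arm(linear=[[0.017, -0.002, 0], [0.036, -0.005, 0], [0.054, -0.007, 0], [0.072, -0.007, 0], [0.09, -0.007, 0]], dr=[[0, 0, 0.038], [0, 0, 0.076], [0, 0, 0.115], [0, 0, 0.153], [0, 0, 0.191]])

```text
time_s: 10.05
tool_pos: [495.0, -100.7, 6.9]
tcp_rot: [0.998, 0.058, -0.0, 0.0]
contact_force: [-0.2, -0.1, -0.2]
finger_gap: 0.002
grasp_force: 0.1
```

```bash
python3 - <<'E'
from look import *
look("c9")
plan([(*arc(t,117,29),7,t) for t in (.34,.28,.23,.18,.13)])
E
```

```text
template [ 33.1 -57.9] [ 38.7 180.5] [[-18.0, 19.0], [48.0, -149.0], [84.0, -135.0], [18.0, 33.0]]
t 10.1 jig [-12.6 -22.8] z 7.1 yawrel 0.4 F(jig) [ 1.2 -1. ] -0.6 gap -0.0
[0.018, -0.002, 0.0] [0.0, -0.001, 0.038]
[0.036, -0.005, 0.0] [-0.0, -0.001, 0.077]
[0.051, -0.006, 0.0] [-0.0, -0.001, 0.108]
[0.066, -0.007, 0.0] [-0.0, -0.001, 0.14]
[0.081, -0.007, 0.0] [-0.0, -0.001, 0.172]
```

Call:
move_arm(linear=[[0.018, -0.002, 0], [0.036, -0.005, 0], [0.051, -0.006, 0], [0.066, -0.007, 0], [0.081, -0.007, 0]], dr=[[0, 0, 0.038], [0, 0, 0.077], [0, 0, 0.108], [0, 0, 0.14], [0, 0, 0.172]])

```text
time_s: 10.6
tool_pos: [526.6, -94.3, 6.8]
tcp_rot: [0.997, -0.076, -0.0, 0.0]
contact_force: [-1.2, 0.3, -0.7]
finger_gap: 0.002
grasp_force: 0.2
```

```bash
python3 - <<'E'
from look import *
look("c10")
plan([(*arc(t,115,29),7,t) for t in (.1,.07,.04,.01)]+[(*arc(0,115,28),7,0)])
E
```

```text
template [ 46.7 -17.2] [ 36.  111.2] [[22.0, 36.0], [36.0, -75.0], [72.0, -70.0], [58.0, 40.0]]
t 10.65 jig [15.9 -8.1] z 7.0 yawrel 0.131 F(jig) [2.  0.6] 0.4 gap 0.0
[0.009, 0.002, -0.0] [-0.0, -0.001, 0.02]
[0.018, 0.0, 0.0] [-0.0, -0.001, 0.039]
[0.027, -0.001, 0.0] [-0.0, -0.001, 0.058]
[0.035, -0.003, 0.0] [-0.0, -0.001, 0.077]
[0.041, -0.003, 0.0] [-0.0, -0.001, 0.083]
```

Call:
move_arm(linear=[[0.009, 0, 0], [0.018, 0, 0], [0.027, -0.001, 0], [0.033, -0.003, 0], [0.037, -0.003, 0]], dr=[[0, 0, 0.02], [0, 0, 0.039], [0, 0, 0.058], [0, 0, 0.077], [0, 0, 0.083]])

```text
time_s: 11.15
tool_pos: [534.6, -124.9, 6.9]
tcp_rot: [0.993, -0.12, 0.001, -0.012]
contact_force: [-0.6, 0.2, 0.5]
finger_gap: 0.001
grasp_force: 0.2
```

```bash
python3 - <<'E'
from look import *
look("c11"); now()
E
```

```text
template [ 61.2 -28. ] [ 34.2 131.8] [[44.0, 38.0], [44.0, -94.0], [78.0, -94.0], [78.0, 38.0]]
t 11.2 jig [ 31.  -35.7] z 7.0 yawrel 0.044 F(jig) [-0.8 -0.3] -0.3 gap 0.0
```

```bash
python3 - <<'E'
from look import *
s=state(); print(s["qpos"].round(3),s["qd"].round(3),s["tcp_rot"].round(3))
plan([(31,-25,7,0)])
E
```

```text
[-0.243  0.53  -0.189  0.852  0.023  3.14 ] [ 0.017 -0.004 -0.007 -0.004 -0.005  0.001] [ 0.993 -0.12   0.001 -0.012]
t 11.2 jig [ 31.  -35.7] z 7.0 yawrel 0.044 F(jig) [-0.8 -0.3] -0.3 gap 0.0
[0.001, -0.027, 0.001] [-0.015, 0.001, 0.028]
```

Joint 6 has reached its 3.14 end stop (q6 = q1 + π − yaw), which dragged the tool sideways by 27 mm. The template reads at home, x 44 to 78. I'll back off and turn the wrist the other way, to yaw +π/2 from the jig.

Call:
move_arm(linear=[[-0.02, 0, 0], [-0.04, 0, 0], [-0.05, 0, 0], [-0.05, 0, 0], [-0.05, 0, 0]], dr=[[0, 0, -0.04], [0, 0, -0.12], [0, 0, -0.2], [0, 0, -0.3], [0, 0, -0.39]])

```text
time_s: 11.7
tool_pos: [515.3, -118.9, 7.1]
tcp_rot: [0.982, 0.189, 0.005, -0.011]
contact_force: [-0.4, 0.4, -0.1]
finger_gap: 0.002
grasp_force: 0.0
```

```bash
python3 - <<'E'
from look import *
look("c12")
plan([(10,-15,7,a) for a in (.8,.95,1.1,1.25,1.4,1.5708)])
E
```

```text
template [ 61.2 -37. ] [ 35.  149.6] [[43.0, 38.0], [44.0, -112.0], [79.0, -112.0], [78.0, 38.0]]
t 11.75 jig [ 10.8 -35.3] z 7.2 yawrel 0.668 F(jig) [-0.4 -0.4] -0.7 gap 0.0
[0.03, -0.041, 0.002] [-0.012, -0.009, -0.084]
[0.03, -0.041, 0.002] [-0.011, -0.01, -0.179]
[0.03, -0.041, 0.002] [-0.01, -0.011, -0.275]
[0.03, -0.041, 0.002] [-0.009, -0.012, -0.37]
[0.03, -0.041, 0.002] [-0.008, -0.013, -0.466]
[0.03, -0.041, 0.002] [-0.007, -0.013, -0.574]
```

Call:
move_arm(linear=[[0.01, -0.02, 0.001], [0.02, -0.041, 0.002], [0.02, -0.041, 0.002], [0.02, -0.041, 0.002], [0.02, -0.041, 0.002]], dr=[[-0.012, -0.009, -0.084], [-0.011, -0.01, -0.179], [-0.01, -0.011, -0.275], [-0.009, -0.012, -0.37], [-0.008, -0.013, -0.466]])

```text
time_s: 12.25
tool_pos: [517.0, -100.5, 6.7]
tcp_rot: [0.85, 0.526, -0.0, -0.0]
contact_force: [0.2, 0.2, 0.6]
finger_gap: 0.001
grasp_force: 0.0
```

```bash
python3 - <<'E'
from look import *
print(state()["qpos"].round(2))
plan([(10,-10,7,1.57),(20,-10,7,1.57),(24,-10,7,1.57),(28,-10,7,1.57),(30,-10,7,1.57)])
E
```

```text
[-0.19  0.5  -0.25  0.82 -0.    1.84]
t 12.25 jig [  7.1 -17.2] z 6.7 yawrel 1.394 F(jig) [0.1 0.3] 0.6 gap 0.0
[0.019, 0.004, -0.001] [-0.001, 0.0, -0.112]
[0.023, 0.029, -0.001] [-0.001, 0.0, -0.112]
[0.025, 0.038, -0.001] [-0.001, 0.0, -0.112]
[0.027, 0.048, -0.001] [-0.001, 0.0, -0.112]
[0.028, 0.053, -0.001] [-0.001, 0.0, -0.112]
```

Call:
move_arm(linear=[[0.019, 0.004, -0.001], [0.023, 0.028, -0.001], [0.025, 0.038, -0.001], [0.027, 0.048, -0.001], [0.028, 0.053, -0.001]], dr=[[0, 0, -0.06], [0, 0, -0.112], [0, 0, -0.112], [0, 0, -0.112], [0, 0, -0.112]])

```text
time_s: 12.75
tool_pos: [541.0, -100.3, 7.0]
tcp_rot: [0.803, 0.597, -0.0, -0.001]
contact_force: [0.1, -0.0, -0.8]
finger_gap: -0.003
grasp_force: 0.0
```

```bash
python3 - <<'E'
from look import *
now(); look("c13")
E
```

```text
t 12.75 jig [ 30.1 -10.2] z 7.0 yawrel 1.564 F(jig) [ 0.1 -0. ] -0.8 gap -0.0
template [61.3  2.2] [71.2 33.6] [[44.0, -33.0], [77.0, -34.0], [79.0, 38.0], [45.0, 38.0]]
```

Call:
move_arm(linear=[[0, 0.003, 0], [0, 0.006, 0], [0, 0.008, 0], [0, 0.008, 0], [0, 0.008, 0]], dr=[[0, 0, 0], [0, 0, 0], [0, 0, 0], [0, 0, 0], [0, 0, 0]])

```text
time_s: 13.3
tool_pos: [543.9, -101.0, 7.0]
tcp_rot: [0.802, 0.597, -0.001, -0.001]
contact_force: [-0.3, -0.6, -0.2]
finger_gap: -0.003
grasp_force: 0.0
```

Call:
move_arm(linear=[[0, 0.003, 0], [0, 0.005, 0], [0, 0.005, 0], [0, 0.005, 0], [0, 0.005, 0]], dr=[[0, 0, 0], [0, 0, 0], [0, 0, 0], [0, 0, 0], [0, 0, 0]])

```text
time_s: 13.8
tool_pos: [545.8, -101.6, 7.0]
tcp_rot: [0.802, 0.597, -0.001, -0.001]
contact_force: [-0.4, -0.3, -0.0]
finger_gap: 0.0
grasp_force: 0.0
```

Call:
move_arm(linear=[[0, 0.003, 0], [0, 0.005, 0], [0, 0.005, 0], [0, 0.005, 0], [0, 0.005, 0]], dr=[[0, 0, 0], [0, 0, 0], [0, 0, 0], [0, 0, 0], [0, 0, 0]])

```text
time_s: 14.3
tool_pos: [546.9, -102.0, 6.9]
tcp_rot: [0.802, 0.597, -0.001, -0.001]
contact_force: [-3.9, 0.9, 2.4]
finger_gap: -0.002
grasp_force: 2.5
```

```bash
python3 - <<'E'
from look import *
now(); look("c14")
E
```

```text
t 14.3 jig [ 36.3 -10.2] z 6.9 yawrel 1.566 F(jig) [-4.  -0.3] 2.4 gap -0.0
template [61.7  1.5] [72.7 32.9] [[45.0, -35.0], [78.0, -35.0], [78.0, 38.0], [46.0, 38.0]]
```

Firm contact at 4 N, with the template backed by the fence. One more gentle press, then retract.

Call:
move_arm(linear=[[0, 0.002, 0], [0, 0.002, 0], [0, 0.0, 0], [0, -0.03, 0], [0, -0.07, 0]], dr=[[0, 0, 0], [0, 0, 0], [0, 0, 0], [0, 0, 0], [0, 0, 0]])

```text
time_s: 14.85
tool_pos: [523.0, -94.6, 7.3]
tcp_rot: [0.802, 0.597, 0.001, 0.001]
contact_force: [0.4, -0.9, -0.3]
finger_gap: 0.002
grasp_force: 0.0
```

```bash
python3 - <<'E'
from look import *
look("c15")
# rib location: dark blob on cover, both views
plan([(10,0,80,1.57),(40,80,90,1.57),(67.5,140,90,1.57),(67.5,140,30,1.57)])
im=read_camera("top"); cv2.imwrite("pics/t15.png",im[:,:,::-1])
E
```

```text
template [61.7 -3.5] [82.7 33.1] [[45.0, -45.0], [78.0, -45.0], [78.0, 38.0], [45.0, 38.0]]
t 14.9 jig [  7.1 -10. ] z 6.7 yawrel 1.566 F(jig) [-4.3 -0.1] 0.4 gap 0.0
[0.025, 0.007, -0.183] [-0.002, 0.0, -0.003]
[0.225, 0.081, -0.209] [-0.002, 0.0, -0.003]
[0.376, 0.149, -0.209] [-0.002, 0.0, -0.003]
[0.376, 0.149, -0.059] [-0.002, 0.0, -0.003]
```

Call:
move_arm(linear=[[0, 0, -0.08], [0.01, 0, -0.17], [0.1, 0.04, -0.205], [0.2, 0.08, -0.209], [0.3, 0.12, -0.209]], dr=[[0, 0, 0], [0, 0, 0], [0, 0, 0], [0, 0, 0], [0, 0, 0]])

```text
time_s: 15.45
tool_pos: [605.0, 7.7, 92.6]
tcp_rot: [0.802, 0.597, 0.002, 0.001]
contact_force: [-0.4, -1.8, -0.5]
finger_gap: -0.0
grasp_force: 0.0
```

```bash
python3 - <<'E'
from look import *
print(state()["qpos"].round(2))
plan([(67.5,142,90,1.5708),(67.5,142,30,1.5708)])
E
```

```text
[0.01 0.53 0.07 1.11 0.   1.87]
t 15.45 jig [ 61.2 111.4] z 92.6 yawrel 1.564 F(jig) [ 0.1 -1.9] -0.5 gap -0.0
[0.077, 0.015, 0.007] [0.003, -0.001, -0.004]
[0.076, 0.015, 0.157] [0.003, -0.001, -0.004]
```

Call:
move_arm(linear=[[0.077, 0.015, 0.007], [0.077, 0.015, 0.05], [0.077, 0.015, 0.1], [0.077, 0.015, 0.14], [0.077, 0.015, 0.157]], dr=[[0, 0, 0], [0, 0, 0], [0, 0, 0], [0, 0, 0], [0, 0, 0]])

```text
time_s: 15.95
tool_pos: [616.1, 35.0, 25.9]
tcp_rot: [0.802, 0.598, -0.001, -0.001]
contact_force: [0.1, -0.0, 0.5]
finger_gap: -0.001
grasp_force: 0.0
```

```bash
python3 - <<'E'
from look import *
im=read_camera("scene")[205:360,200:385]; cv2.imwrite("pics/v.png",cv2.resize(im,None,fx=3.8,fy=3.8,interpolation=cv2.INTER_CUBIC)[:,:,::-1])
plan([(67.5,y,29.5,1.5708) for y in (130,122,114,106,98)])
E
```

```text
t 16.0 jig [ 63.7 140.5] z 25.5 yawrel 1.566 F(jig) [-0.8  0.1] -1.8 gap -0.0
[-0.026, 0.01, -0.01] [-0.002, 0.001, -0.003]
[-0.046, 0.01, -0.01] [-0.002, 0.001, -0.003]
[-0.066, 0.01, -0.01] [-0.002, 0.001, -0.003]
[-0.086, 0.01, -0.01] [-0.002, 0.001, -0.003]
[-0.106, 0.01, -0.01] [-0.002, 0.001, -0.003]
```

Call:
move_arm(linear=[[-0.02, 0.01, -0.011], [-0.04, 0.01, -0.011], [-0.06, 0.01, -0.011], [-0.08, 0.01, -0.011], [-0.1, 0.01, -0.011]], dr=[[0, 0, 0], [0, 0, 0], [0, 0, 0], [0, 0, 0], [0, 0, 0]])

```text
time_s: 16.5
tool_pos: [608.7, -5.4, 33.1]
tcp_rot: [0.802, 0.597, 0.0, -0.0]
contact_force: [1.5, 1.5, 0.5]
finger_gap: -0.001
grasp_force: 0.8
```

```bash
python3 - <<'E'
from look import *
plan([(67.5,y,30,1.5708) for y in (92,84,76,68,60)])
E
```

```text
t 16.5 jig [68.4 99.9] z 33.1 yawrel 1.565 F(jig) [1.  1.9] 0.5 gap -0.0
[-0.02, -0.002, 0.008] [0.0, -0.0, -0.003]
[-0.04, -0.002, 0.008] [0.0, -0.0, -0.003]
[-0.06, -0.002, 0.008] [0.0, -0.0, -0.003]
[-0.08, -0.002, 0.008] [0.0, -0.0, -0.003]
[-0.1, -0.002, 0.008] [0.0, -0.0, -0.003]
```

The 1.9 N along jig y matches the cover's friction, so it is sliding. I'll keep pushing.

Call:
move_arm(linear=[[-0.02, -0.002, 0.004], [-0.04, -0.002, 0.006], [-0.06, -0.002, 0.006], [-0.08, -0.002, 0.006], [-0.1, -0.002, 0.006]], dr=[[0, 0, 0], [0, 0, 0], [0, 0, 0], [0, 0, 0], [0, 0, 0]])

```text
time_s: 17.0
tool_pos: [595.5, -43.2, 29.5]
tcp_rot: [0.802, 0.598, -0.001, -0.001]
contact_force: [1.3, 1.0, 0.4]
finger_gap: -0.001
grasp_force: 0.8
```

Call:
move_arm(linear=[[-0.02, 0, 0], [-0.04, 0, 0], [-0.06, 0, 0], [-0.08, 0, 0], [-0.09, 0, 0]], dr=[[0, 0, 0], [0, 0, 0], [0, 0, 0], [0, 0, 0], [0, 0, 0]])

```text
time_s: 17.5
tool_pos: [585.3, -78.1, 29.6]
tcp_rot: [0.802, 0.597, -0.001, -0.001]
contact_force: [0.6, 1.5, 0.0]
finger_gap: 0.003
grasp_force: 0.7
```

```bash
python3 - <<'E'
from look import *
plan([(67.5,y,30,1.5708) for y in (16,12,9,7,5)])
E
```

```text
t 17.5 jig [66.3 23.5] z 29.6 yawrel 1.565 F(jig) [0.2 1.7] 0.0 gap 0.0
[-0.019, 0.003, -0.001] [-0.001, 0.0, -0.004]
[-0.029, 0.003, -0.001] [-0.001, 0.0, -0.004]
[-0.036, 0.003, -0.001] [-0.001, 0.0, -0.004]
[-0.041, 0.003, -0.001] [-0.001, 0.0, -0.004]
[-0.046, 0.003, -0.001] [-0.001, 0.0, -0.004]
```

Call:
move_arm(linear=[[-0.012, 0.003, 0], [-0.022, 0.003, 0], [-0.03, 0.003, 0], [-0.036, 0.003, 0], [-0.04, 0.003, 0]], dr=[[0, 0, 0], [0, 0, 0], [0, 0, 0], [0, 0, 0], [0, 0, 0]])

```text
time_s: 18.0
tool_pos: [582.1, -92.9, 29.7]
tcp_rot: [0.802, 0.598, -0.001, -0.001]
contact_force: [-0.0, 0.3, -0.9]
finger_gap: 0.005
grasp_force: 0.6
```

Call:
move_arm(linear=[[-0.003, 0, 0], [-0.006, 0, 0], [-0.006, 0, 0], [-0.006, 0, 0], [-0.006, 0, 0]], dr=[[0, 0, 0], [0, 0, 0], [0, 0, 0], [0, 0, 0], [0, 0, 0]])

```text
time_s: 18.5
tool_pos: [581.8, -95.4, 29.9]
tcp_rot: [0.802, 0.597, -0.0, -0.0]
contact_force: [-0.2, -0.7, -0.4]
finger_gap: -0.001
grasp_force: 0.1
```

Call:
move_arm(linear=[[-0.003, 0, 0], [-0.006, 0, 0], [-0.006, 0, 0], [-0.006, 0, 0], [-0.006, 0, 0]], dr=[[0, 0, 0], [0, 0, 0], [0, 0, 0], [0, 0, 0], [0, 0, 0]])

```text
time_s: 19.0
tool_pos: [581.1, -97.6, 29.9]
tcp_rot: [0.802, 0.597, -0.0, -0.0]
contact_force: [0.4, 0.1, -0.1]
finger_gap: 0.002
grasp_force: 0.3
```

Call:
move_arm(linear=[[-0.003, 0, 0], [-0.005, 0, 0], [-0.005, 0, 0], [-0.005, 0, 0], [-0.005, 0, 0]], dr=[[0, 0, 0], [0, 0, 0], [0, 0, 0], [0, 0, 0], [0, 0, 0]])

```text
time_s: 19.5
tool_pos: [580.6, -99.2, 29.9]
tcp_rot: [0.802, 0.598, -0.0, -0.0]
contact_force: [1.2, 2.8, 0.5]
finger_gap: -0.004
grasp_force: 1.3
```

Call:
move_arm(linear=[[-0.003, 0, 0], [-0.005, 0, 0], [-0.005, 0, 0], [-0.005, 0, 0], [-0.005, 0, 0]], dr=[[0, 0, 0], [0, 0, 0], [0, 0, 0], [0, 0, 0], [0, 0, 0]])

```text
time_s: 20.0
tool_pos: [580.6, -99.2, 29.9]
tcp_rot: [0.801, 0.598, 0.001, -0.002]
contact_force: [2.5, 7.9, 0.4]
finger_gap: 0.002
grasp_force: 3.8
```

```bash
python3 -c "
from p import *
now()"
```

```text
t 20.0 jig [67.7  1.9] z 29.9 yawrel 1.567 F(jig) [0.2 8.3] 0.4 gap 0.0
```

The tool no longer advances and the force has climbed to 8.3 N, so the cover is at its stop. I'll retreat along +y, lift, and move the arm clear towards the robot.

Call:
move_arm(linear=[[0.01, 0, 0], [0.05, 0, 0], [0.06, 0, -0.06], [0.06, 0, -0.15], [0.06, 0, -0.25]], dr=[[0, 0, 0], [0, 0, 0], [0, 0, 0], [0, 0, 0], [0, 0, 0]])

```text
time_s: 20.5
tool_pos: [585.4, -77.5, 129.2]
tcp_rot: [0.802, 0.598, -0.002, -0.002]
contact_force: [1.6, -1.2, 0.4]
finger_gap: -0.003
grasp_force: 0.0
```

Call:
move_arm(linear=[[0, -0.1, -0.1], [0, -0.2, -0.15], [0, -0.3, -0.2], [0, -0.4, -0.2], [0, -0.5, -0.2]], dr=[[0, 0, 0], [0, 0, 0], [0, 0, 0], [0, 0, 0], [0, 0, 0]])

```text
time_s: 21.0
tool_pos: [393.9, -20.6, 210.7]
tcp_rot: [0.802, 0.597, -0.0, 0.0]
contact_force: [1.0, -0.9, 0.1]
finger_gap: -0.0
grasp_force: 0.0
```

Call:
move_arm(linear=[[0, 0, 0], [0, 0, 0], [0, 0, 0], [0, 0, 0], [0, 0, 0]], dr=[[0, 0, 0], [0, 0, 0], [0, 0, 0], [0, 0, 0], [0, 0, 0]])

```text
time_s: 21.5
tool_pos: [396.1, -21.3, 209.8]
tcp_rot: [0.802, 0.597, -0.001, -0.001]
contact_force: [0.1, -0.5, -0.4]
finger_gap: -0.004
grasp_force: 0.0
```

```bash
python3 - <<'E'
from look import *
now()
a=read_camera("scene"); b=read_camera("top")
A=cv2.resize(a[205:355,200:385],(555,450),interpolation=cv2.INTER_CUBIC)
B=cv2.resize(b[155:275,255:405],(240,192),interpolation=cv2.INTER_CUBIC)
o=np.zeros((450,795,3),np.uint8);o[:,:555]=A;o[:192,555:]=B
cv2.imwrite("pics/final.png",o[:,:,::-1])
E
```

```text
t 21.5 jig [-131.2   24.8] z 209.8 yawrel 1.565 F(jig) [ 0.2 -0.5] -0.4 gap -0.0
```

View pics/final.png

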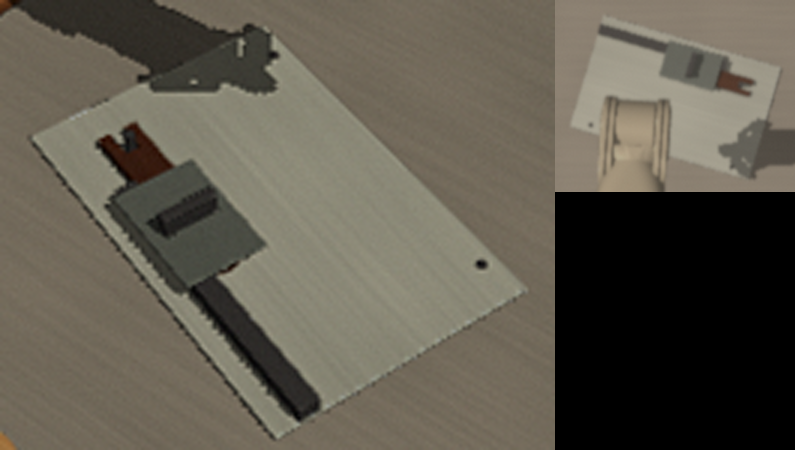

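The picture shows the fork on the pin at (125,138), the template under the cover, and the rib at (188,210). I'll check the rib, the seam line and the bystanders numerically.

```bash
python3 - <<'E'
from look import *
f=lambda X:((proj("scene",np.r_[tow(C,YAW,X[:2])[0],X[2]])-[200,205]+.5)*3-.5).round(0).tolist()[0]
print("rib exp",f([67.5,-12.5,46]),"cover corners",[f([x,y,26]) for x,y in((30,-70),(30,45),(105,45),(105,-70))],"pin",f([60,-120,32]),"tip",f([60,40,16]),"fork ends",f([53,-140,16]),f([67,-140,16]))
a0=cv2.imread("pics/scene0.png").astype(int); a1=read_camera("scene")[:,:,::-1].astype(int)
for n,(x0,y0,x1,y1) in {"burnisher":(155,185,225,235),"dispenser":(480,345,535,435)}.items(): print(n,(abs(a1-a0)[y0:y1,x0:x1].max(2)>40).sum())
im=a1[:,:,::-1].astype(np.uint8).copy(); h=cv2.cvtColor(im,cv2.COLOR_RGB2HSV); M=np.zeros(h.shape[:2],bool);M[240:270,225:265]=1
k=M&(h[...,1]>110)&(h[...,0]<16)
w=toj(C,YAW,ray("scene",big(k),16)); print(cv2.boxPoints(cv2.minAreaRect(w.astype(np.float32))).round(0).tolist())
E
```

```text
rib exp [191.0, 206.0] cover corners [[195.0, 160.0], [271.0, 245.0], [191.0, 289.0], [117.0, 199.0]] pin [132.0, 135.0] tip [237.0, 266.0] fork ends [130.0, 131.0] [115.0, 138.0]
burnisher 895
dispenser 0
[[45.0, -147.0], [82.0, -147.0], [82.0, -84.0], [45.0, -84.0]]
```

```bash
python3 - <<'E'
from look import *
a0=cv2.imread("pics/top0.png").astype(int); a1=read_camera("top")[:,:,::-1].astype(int)
d=abs(a1-a0).max(2)[180:260,430:456]; print((d>30).sum())
s=read_camera("scene"); o=cv2.imread("pics/scene0.png")[:,:,::-1].copy()
for i in(o,s):
    h=cv2.cvtColor(i,cv2.COLOR_RGB2HSV)[180:240,150:232]; k=(h[...,1]>150)&(h[...,0]<14); c=big(k); print(c.min(0),c.max(0),c.mean(0).round(1))
E
```

```text
676
[42.  8.] [71. 30.] [56.8 18.8]
[42.  8.] [71. 30.] [56.7 19. ]
```

The burnisher's outline is unchanged (only the arm's shadow moved over it), and the dispenser's picture is identical. Handing in.

```bash
python3 -c "
from rig import *
print(close_job())"
```

```text
the job is handed in; nothing more can be done
None
```

The job is handed in: the template is flush on the back fence with its fork on the pin, the cover is shut against its stop, the arm is clear, and the burnisher and dispenser were not disturbed; joint 6 reached its 3.14 rad range limit once during the push, which could count against it.

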